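# Dock the core-temperature probe and reset its charger

### The arm

A 7-joint arm with a two-finger parallel gripper is mounted at the origin on the work surface. World frame = base frame: x ahead of the robot, y to its left, z up, the work surface at z = 0. Lengths are in m, angles in rad, forces in N, time in s.
With the tool pointing down it reaches from about 0.425 to 1.025 m from the base axis. Payload 9.4 kg.
Tool frame: the origin (TCP) lies on the mounting face of the last link; the fingertips stand 173 mm ahead of it and the grasp point (between the pads) lies 155 mm ahead of it; z points along the fingers, y is the line along which they close (so a half turn about z gives the same grasp; the last joint's range is limited). The gripper opens to 85 mm and grips with 20 to 120 N. Pads are 22 mm wide; open, the fingers measure 114 mm over their backs; the gripper's body (76 mm by 85 mm) begins 54 mm behind the grasp point. The pads swing forward as they close: fully open they stand 13 mm farther back than shut.
Start: joints at [-1.38, 0.599, -0.003, 1.599, 0.002, 0.943, -0.08], TCP at [0.192, 0.699, 0.405] pointing down, gripper open.
Joint ranges: [-2.57, 2.57], [-0.35, 1.97], [-1.29, 1.29], [0.11, 2.56], [-1.05, 4.19], [0.11, 1.86], [-2.63, 2.63]. Speed limits (rad/s): [2.22, 2.22, 3.01, 3.01, 3.14, 3.14, 3.14].

### API

Orientations are given as a unit quaternion [w, x, y, z].
In Python, from bench import telemetry, imaging, close_job gives the robot as it stands.
- The arm moves only by the tool servo_tool, never from a script. Its argument "steps" is a list of rows, each an object with "gripper": the opening, from -1 (shut) to 1 (fully open); "offset": the shift along the tool's x, y, z in cm, a list of three; "spin": the turn about the tool's z in rad. In form: [{"gripper": gripper, "offset": [dx, dy, dz], "spin": spin}, ...]. A call has 1 to 8 rows; each row is the pose to reach, as a shift and turn from the pose commanded when the call began, along the tool's axes at that moment; what a row does not reach only later rows make up. A row lasts 1/8 s, in which the tool goes at most 62.5 mm and 10.7 degrees, less where a joint would pass 70% of its speed; a pose out of reach is approached as far as the arm can. A call with a gripper value outside its range is refused whole. The fingers move at their own pace and stop on an object; "force" is the grip in N (left out, the last holds). Time passes only in rows, so rows that repeat a pose let the fingers close. It gives the time, the measured TCP pose, the force, the opening and the grip force at its end, in the units of the state.
- telemetry.get_obs(): the state, without advancing time (a new reading comes with each control period).
- imaging.read_camera(name): name is "side" or "top"; returns the picture (420x560x3 uint8, red, green, blue); there is no depth.
- imaging.camera_model(name): a dict with "fx", "fy", "cx", "cy" (pixels), "cam_to_world" (4x4, takes a point from camera to world coordinates). Camera axes: x right, y up, looking along -z (the intrinsics and any distortion apply to the point x, -y, -z); pixel columns grow to the right and rows downward; lengths in m; the calibration is good to about 2 mm. A picture is of the moment at which its call begins. camera_model takes no time and is no camera call.
- close_job(): hands the job in; it is judged then, once.
The state is a dict: "t": time; "qpos": joint angles; "qvel": joint speeds; "joint_torque": joint torques, N m; "eef_pos": TCP position; "ee_rot": TCP orientation; "force": force on the tool from outside, world axes, zero at the start; "ft_torque": the same for the moment, N m; "width": finger opening in m; "grip_force": force on a finger pad.
Only numpy, scipy, OpenCV 4.12 (cv2) and the standard library are available. Lean on these libraries where they do the work, as an engineer would, in place of code of your own. Each camera call takes 0.05 s, during which the arm holds its last target. There are 200 camera calls.

### The job

The temperature check of the sugar blocks is over: lay the orange probe in its charging dock, needle in the needle channel, and press the handle down past the sprung red jaw until it sits fully home in both fork clips with the jaw closed over it. Then take the blue stylus from its holder, press the green reset button in its recess all the way down with the stylus, and stand the stylus back in its holder. Leave the sugar blocks where they are.

Things in the scene. Friction and masses are not known exactly. Their poses are not given: they have to be found in the camera images.
- probe: Cordless probe, 0.14 kg, lying flat. Origin on the handle's axis, half way along the handle (about the centre of mass), 12 mm above the bench; +x along the axis to the needle. Round orange handle, diameter 18, x = -50 to 50 mm; square orange guard 24 x 24, x = 50 to 56; square black end cap 24 x 24, x = -50 to -58; steel needle, diameter 5, x = 56 to 136. It rests on guard and cap.
- probe_tip (a point): The needle's point, at x = +136 mm in the probe's frame.
- dock: Grey charging dock, fixed, left or right of the middle. Origin: underside centre of its base plate 230 (x) x 120 (y) x 12 mm. Along x runs an open cradle for the probe with two fork clips, their middles 35 mm either side of dock_seat, each 14 mm long in x. A fork has on its -y side a fixed prong 70 mm high, inner face 9.5 mm from the axis, flared at the top; on its +y side the red jaw.
- dock_seat (a point): Where the probe's origin is when home: between the forks, 40 mm above the bench. x is the needle's direction, y towards the jaw, z up. The home handle's top is at 49 mm. Along x 56 mm are free between the forks, but there two cradle walls (24 mm apart inside, 8 mm thick, 52 mm long, tops at 43 mm) keep gripping fingers from following the handle all the way down: press it from above.
- dock_channel (a point): Middle of the needle channel at the height of the home needle (40 mm): 14 mm wide, 66 to 140 mm towards +x from dock_seat, wall tops at 43 mm, floor at 32 mm.
- dock_post (a point): Top centre of the black contact post, 48 mm above the bench, 68 to 82 mm towards -x from dock_seat and 34 mm wide: the probe fits only with its needle towards +x. Between guard and end cap the home probe has 8 mm of play either way along x.
- dock_mouth (a point): 18 mm above dock_seat: where the probe's origin is, within 1 mm, when the probe lies loose in the mouth of the forks on the noses of the closed jaw. The mouth is a funnel; it takes a handle up to 5 mm off to either side.
- jaw (a joint): Sprung red jaw with two noses (one a fork, funnel tops 70 mm above the bench), joined by a bar on the +y side; hinged under the handle, along x. 0 rad = closed. The handle swings it 0.15 to 0.2 rad to +y on the way down, then it snaps back. The push takes 5 to 15 N in all, at the middle of the handle between the forks; 18 mm from mouth to home, where the handle stops on a hard saddle.
- reset (a joint): Travel of the green reset button in m: 0 = up, 0.005 = fully down. It springs back: 1.3 N starts it, 3.8 N holds it fully down.
- button_rest (a point): Centre of the button's top when up, 28 mm above the bench, in a yellow boss 36 x 36 mm on the dock's +y side. It lies 8 mm below the rim (36 mm above the bench) of a square recess 17 x 17 mm, too narrow for a finger; the button is 13 mm in diameter.
- stylus: Blue plastic stylus, 30 g, 130 mm long, upright in the holder, point down. Origin: the point (lower end); z up along it. Diameter 12 mm from 34 to 125 mm above the point, tapering to a flat-ended point of diameter 6 mm over the lowest 18 mm. It stands on the floor of the hole, its point 10 mm above the bench, its upper 80 mm outside.
- stylus_top (a point): Upper end of the stylus, 130 mm above its point.
- holder: Aluminium holder block 60 x 60 x 60 mm, fixed. Origin: underside centre. In its middle a round hole 17 mm in diameter, 50 mm deep, rim chamfered by 3 mm.
- block_a: Brown sugar block, a disc 100 mm in diameter and 35 mm thick, 0.33 kg, origin at its underside centre: the lower of two stacked close beside the dock on its -y side (edge 44 to 58 mm from the axis of the home handle).
- block_b: The upper block of that stack, same size, top 70 mm above the bench.
- block_c: A third block, same size, on the bench beside the probe on its -y side (edge 40 to 52 mm from the handle's axis).
- sample_tray: White perforated tray 220 x 150 x 60 mm with two blocks in it, fixed, on the other side from the dock. Origin: underside centre. Not part of the work.

How it is judged:
By the outcome, as a careful person would: the job done as asked, in the order asked, and still so for the second after the job is handed in, with the robot touching nothing.
It also fails if it takes over 64 s, if anything falls off the work surface, if the arm or the gripper's body presses on something with over 40 N, if the wrist force passes 120 N, or if a joint passes its speed limit or range.

## Working session

There is one attempt and no reset: what is moved stays moved. The work goes in short steps, Python scripts to look and compute and a tool call to move; the robot and the scene stay as the last step left them, time stands still between calls to the robot, and variables do not carry over. Pictures are saved under pics/ and viewed, at most 10 in all, crops included, and the job is handed in when it is done.

Besides the shell and the picture viewer there is one more tool, called as a command line: name --argument value ..., lists and objects as JSON in quotes. servo_tool: Moves the arm, as the interface text tells. Its arguments: {"type":"object","properties":{"steps":{"type":"array"},"force":{"type":"number"}},"required":["steps"]}

```bash
mkdir -p pics; ls; python3 - <<'E'
from bench import telemetry, imaging
import cv2
o=telemetry.get_obs(); print({k:o[k] for k in('t','eef_pos','ee_rot','width','force')})
for n in('side','top'):
    m=imaging.camera_model(n); print(n,m)
    cv2.imwrite(f'pics/{n}0.png',imaging.read_camera(n)[:,:,::-1])
E
```

```text
pics
{'t': 0.0, 'eef_pos': array([0.19177404, 0.69895262, 0.40383213]), 'ee_rot': array([-1.99732446e-05,  1.33479645e-01,  9.91051258e-01, -7.66552996e-04]), 'width': 0.08567767524455254, 'force': array([-0.31257205, -0.3137523 , -0.23366608])}
side {'fx': 491.4404304543435, 'fy': 491.4404304543435, 'cx': 286.6346632133849, 'cy': 210.283757409412, 'cam_to_world': array([[-0.98319236,  0.1329496 , -0.12512867,  0.44575013],
       [-0.18217375, -0.66911538,  0.7204841 ,  0.7810457 ],
       [ 0.01206256,  0.73116962,  0.68208906,  0.93086613],
       [ 0.        ,  0.        ,  0.        ,  1.        ]])}
top {'fx': 394.07226401901744, 'fy': 394.07226401901744, 'cx': 281.70954392023526, 'cy': 205.29438130741218, 'cam_to_world': array([[ 0.01518255,  0.98432017, -0.17573642,  0.38285039],
       [-0.99986439,  0.01606716,  0.00361189, -0.0416577 ],
       [ 0.00637884,  0.17565775,  0.98443063,  1.19609255],
       [ 0.        ,  0.        ,  0.        ,  1.        ]])}
```

View pics/side0.png

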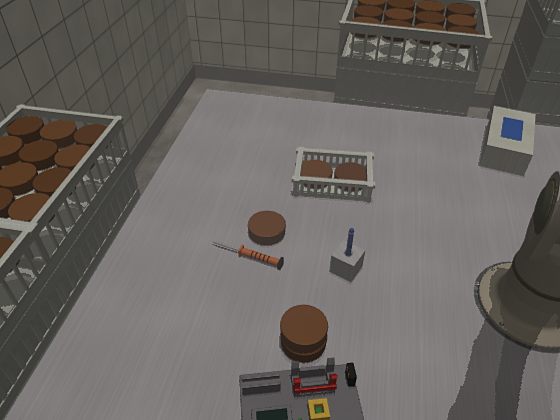

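View pics/top0.png

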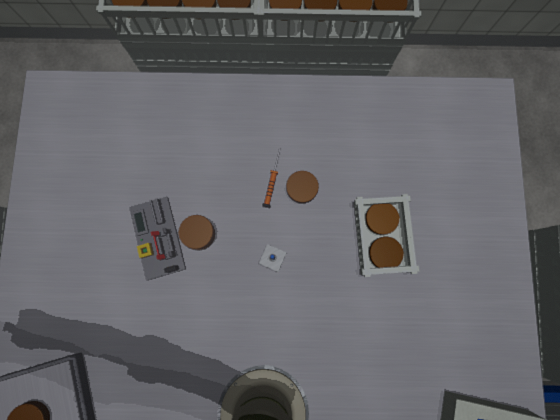

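The side view shows the probe with its needle left at about (213,243) and cap at (281,263). The stylus is at (350,240), the dock at the bottom with its red jaw at (315,380), yellow boss at (318,408) and post at (351,374). In the top view the dock is at (158,238), the probe runs (280,149)–(267,206), and the stylus is at (272,257). Next I'll zoom in on both.

```bash
python3 - <<'E'
import cv2,numpy as np
s=cv2.imread('pics/side0.png');t=cv2.imread('pics/top0.png')
r=lambda im,x,y,w,h,k:cv2.resize(im[y:y+h,x:x+w],(w*k,h*k),interpolation=cv2.INTER_NEAREST)
c=np.zeros((600,800,3),np.uint8)
def put(a,x,y): c[y:y+a.shape[0],x:x+a.shape[1]]=a
put(r(t,125,192,66,92,4),0,0)
put(r(s,235,350,132,70,4),270,0)
put(r(t,255,143,34,70,3),0,370)
put(r(s,205,225,90,50,4),110,370)
put(r(t,255,240,34,34,4),480,370)
put(r(s,325,222,44,60,3),640,370)
cv2.imwrite('pics/z0.png',c)
E
```

```text
(no output)
```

View pics/z0.png

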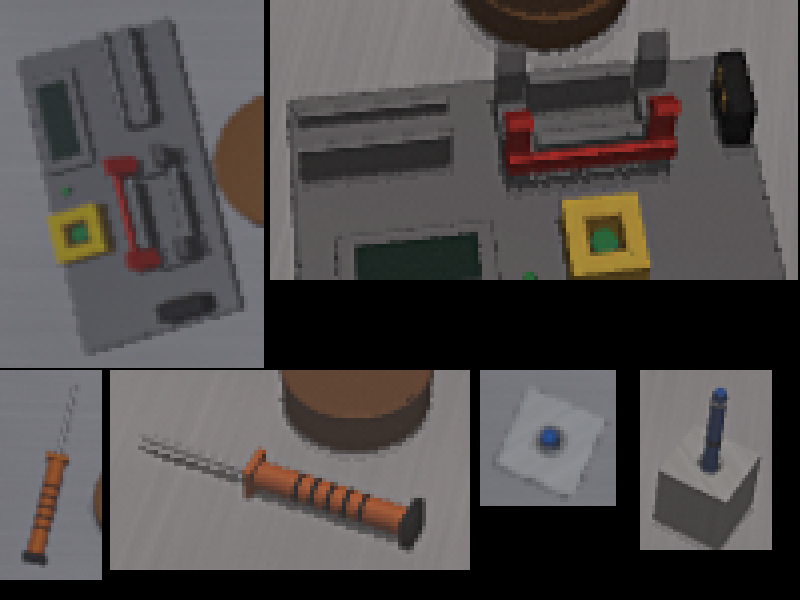

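The zoom shows the dock's +x end (channel) at the top with the post at the bottom, and the jaw and boss on the left. The probe's needle also points up. Now I'll measure, using corner picks, colour centroids and two-view triangulation.

```bash
cat > h.py <<'E'
import cv2,numpy as np
from bench import telemetry, imaging
CAM={n:imaging.camera_model(n) for n in('side','top')}
def ray(n,p):
    m=CAM[n];T=m['cam_to_world']
    d=T[:3,:3]@[(p[0]-m['cx'])/m['fx'],-(p[1]-m['cy'])/m['fy'],-1]
    return T[:3,3],d/np.linalg.norm(d)
def plane(n,p,z):
    c,d=ray(n,p); return c+d*(z-c[2])/d[2]
def tri(ps,pt):
    A=np.zeros((3,3));b=np.zeros(3);R=[ray('side',ps),ray('top',pt)]
    for c,d in R:
        P=np.eye(3)-np.outer(d,d);A+=P;b+=P@c
    x=np.linalg.solve(A,b); return x,max(np.linalg.norm((np.eye(3)-np.outer(d,d))@(x-c)) for c,d in R)*1e3
def proj(n,X):
    m=CAM[n];T=m['cam_to_world'];q=T[:3,:3].T@(np.asarray(X)-T[:3,3]); return np.array([m['cx']-m['fx']*q[0]/q[2],m['cy']+m['fy']*q[1]/q[2]])
def blobs(im,lo,hi,amin=4):
    m=cv2.inRange(cv2.cvtColor(im,cv2.COLOR_BGR2HSV),np.array(lo),np.array(hi))
    k,l,s,c=cv2.connectedComponentsWithStats(m)
    return m,l,[(s[i],c[i]) for i in range(1,k) if s[i][4]>=amin]
E
python3 - <<'E'
from h import *
np.set_printoptions(precision=4,suppress=True)
im={n:cv2.imread(f'pics/{n}0.png') for n in('side','top')}
cor=[(130,207),(168,196.5),(185.75,269),(147,280.2)]
W=[plane('top',p,.012) for p in cor]; print(np.array(W)); print('centre',np.mean(W,0),[np.linalg.norm(W[i]-W[i-1]) for i in range(4)])
d=W[0]+W[1]-W[2]-W[3]; print('yaw plate',np.degrees(np.arctan2(d[1],d[0])))
for c,lo,hi in(('orange',(3,130,90),(18,255,255)),('blue',(105,120,50),(125,255,255)),('yellow',(20,120,80),(32,255,255)),('red1',(0,150,70),(3,255,255)),('green',(50,90,40),(75,255,255))):
  for n in im:
    _,_,b=blobs(im[n],lo,hi)
    print(c,n,[(tuple(map(int,s)),np.round(q,1)) for s,q in b if s[1]>130 and s[1]<415][:8])
E
```

```text
[[0.5814 0.4154 0.012 ]
 [0.6159 0.3022 0.012 ]
 [0.3979 0.2353 0.012 ]
 [0.3636 0.3474 0.012 ]]
centre [0.4897 0.3251 0.012 ] [np.float64(0.22817216652986422), np.float64(0.11836047490073967), np.float64(0.22797918711528087), np.float64(0.11720861689052965)]
yaw plate 17.20352524173354
orange side [((0, 137, 4, 2, 5), array([  1.4, 137.4])), ((0, 136, 21, 20, 180), array([ 10. , 146.3])), ((4, 141, 3, 3, 4), array([  4.8, 142. ])), ((55, 145, 35, 21, 463), array([ 70.1, 154.6])), ((314, 160, 5, 1, 5), array([316., 160.])), ((0, 163, 36, 23, 544), array([ 16.4, 174.3])), ((321, 176, 4, 1, 4), array([322.5, 176. ])), ((8, 194, 41, 26, 627), array([ 26.6, 206.5]))]
orange top [((269, 171, 9, 17, 74), array([272.4, 178.4])), ((288, 172, 30, 30, 399), array([306.9, 185.6])), ((297, 176, 3, 2, 4), array([298.2, 176.2])), ((287, 183, 2, 4, 6), array([287.5, 184.5])), ((267, 189, 6, 6, 25), array([269.3, 191.6])), ((287, 188, 7, 11, 13), array([289.5, 192.3])), ((265, 196, 6, 8, 37), array([267.3, 199.5])), ((295, 199, 4, 2, 5), array([296.6, 199.4]))]
blue side [((350, 228, 4, 3, 9), array([351.7, 229.1]))]
blue top [((271, 255, 3, 4, 12), array([272. , 256.5])), ((544, 392, 16, 11, 171), array([551.7, 396.9]))]
yellow side [((308, 398, 22, 21, 307), array([318.4, 408.2]))]
yellow top [((137, 243, 15, 15, 133), array([144.1, 250.1]))]
red1 side [((330, 374, 8, 5, 31), array([333.4, 376. ])), ((294, 378, 7, 5, 34), array([296.9, 380.1])), ((294, 384, 43, 7, 102), array([315. , 387.2]))]
red1 top [((152, 232, 7, 3, 10), array([155.2, 232.8])), ((157, 254, 7, 5, 20), array([160. , 256.1]))]
green side [((315, 407, 7, 6, 31), array([318.1, 409.6]))]
green top [((143, 249, 4, 4, 13), array([144.5, 250.2]))]
```

```bash
python3 - <<'E'
from h import *
np.set_printoptions(precision=4,suppress=True)
im={n:cv2.imread(f'pics/{n}0.png') for n in('side','top')}
# probe
box={'top':(262,165,282,205),'side':(238,240,285,272)}
E={}
for n,(x0,y0,x1,y1) in box.items():
    h=cv2.cvtColor(im[n],cv2.COLOR_BGR2HSV)[y0:y1,x0:x1]
    m=(h[...,1]>120)&(h[...,0]<20)&(h[...,2]>60)
    k,l,s,c=cv2.connectedComponentsWithStats(cv2.morphologyEx(m.astype(np.uint8),cv2.MORPH_CLOSE,np.ones((5,5))))
    i=1+np.argmax(s[1:,4]); ys,xs=np.nonzero(l==i); P=np.c_[xs+x0,ys+y0].astype(float)
    vx,vy,cx,cy=cv2.fitLine(P.astype(np.float32),cv2.DIST_HUBER,0,.01,.01).ravel()
    t=(P-[cx,cy])@[vx,vy]; a,b=t.min()-.5,t.max()+.5
    e=[np.array([cx,cy])+q*np.array([vx,vy]) for q in(a,b)]
    e.sort(key=lambda p:p[1]) # needle end first (smaller row)
    E[n]=e; print(n,e)
    W=[plane(n,p,.012) for p in e]; d=W[0]-W[1]; print(n,'z12 guard/cap end',W,np.linalg.norm(d),np.degrees(np.arctan2(d[1],d[0])),'mid',(W[0]+W[1])/2)
a,b=[tri(E['side'][i],E['top'][i]) for i in(0,1)];print('tri',a,b)
# stylus top
print('stylus top',tri((351.7,228.3),(272,256.5)), 'at .14',plane('side',(351.7,228.3),.14),plane('top',(272,256.5),.14))
print('button',tri((318.1,409.6),(144.5,250.2)),plane('side',(318.1,409.6),.028),plane('top',(144.5,250.2),.028))
print('boss',tri((318.4,408.2),(144.1,250.1)),'noses',tri((296.9,379.5),(155.2,232.8)),tri((333.4,375.5),(160,256.1)))
# rectified dock at z=43 mm, 3 px/mm
yaw=np.radians(17.2);R=np.array([[np.cos(yaw),-np.sin(yaw)],[np.sin(yaw),np.cos(yaw)]]);C=np.array([.4897,.3251])
out=[]
for n in('top','side'):
    g=np.array([[-120,65],[120,65],[120,-65],[-120,-65]])
    px=np.float32([proj(n,np.r_[C+R@(q/1e3),.043]) for q in g])
    H=cv2.getPerspectiveTransform(px,np.float32([[0,0],[550,0],[550,298],[0,298]]))
    o=cv2.warpPerspective(im[n],H,(550,298),flags=cv2.INTER_CUBIC)
    for x in range(-120,121,20): cv2.line(o,(int((x+120)*550/240),0),(int((x+120)*550/240),5 if x else 12),(255,255,255))
    for y in range(-60,61,20): cv2.line(o,(0,int((65-y)*298/130)),(5 if y else 12,int((65-y)*298/130)),(255,255,255))
    out.append(o)
cv2.imwrite('pics/rect.png',np.vstack(out))
E
```

```text
top [array([274.159 , 170.2026]), array([266.3228, 204.8122])]
top z12 guard/cap end [array([ 0.7044, -0.0209,  0.012 ]), array([0.595, 0.001, 0.012])] 0.11158921944777468 -11.31250421501817 mid [ 0.6497 -0.01    0.012 ]
side [array([237.1151, 248.0258]), array([277.7908, 262.1296])]
side z12 guard/cap end [array([ 0.7117, -0.0276,  0.012 ]), array([ 0.6016, -0.0013,  0.012 ])] 0.11316530560452798 -13.422924289148558 mid [ 0.6566 -0.0144  0.012 ]
tri (array([ 0.7061, -0.0209,  0.0187]), np.float64(3.446940736796702)) (array([0.5979, 0.0009, 0.014 ]), np.float64(3.2728812569335344))
stylus top (array([ 0.4336, -0.0219,  0.142 ]), np.float64(1.093431759790938)) at .14 [ 0.4347 -0.0241  0.14  ] [ 0.4326 -0.0218  0.14  ]
button (array([0.4519, 0.3558, 0.0282]), np.float64(1.4543492670855747)) [0.4534 0.3556 0.028 ] [0.4505 0.356  0.028 ]
boss (array([0.4518, 0.3554, 0.0331]), np.float64(1.3446915964655204)) noses (array([0.5001, 0.3189, 0.0572]), np.float64(0.7208972038820687)) (array([0.433 , 0.2994, 0.0605]), np.float64(0.4476314800576293))
```

View pics/rect.png

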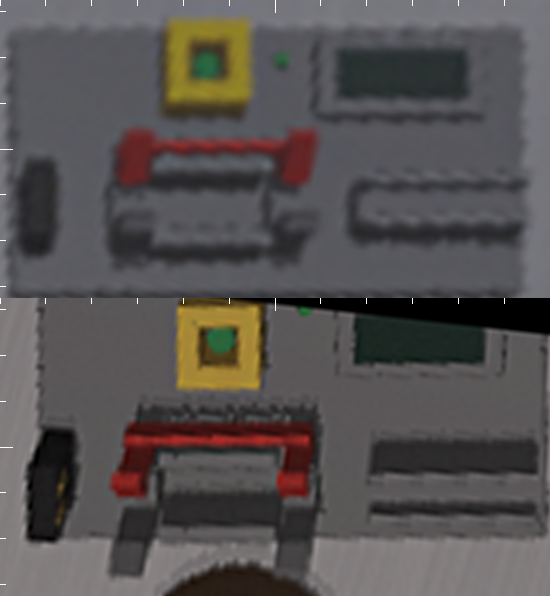

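The rectified views put the channel, cradle and post on one axis, about 21.6 mm to the −y side of the plate's middle: channel edges y≈−13.5/−28 in the top half, outer edges −11.8/−29.7 in the side half. The two views differ by 2–3 mm, which matches the calibration. I'll move towards the probe now.

servo_tool --steps '[{"gripper": -0.05,"offset": [-7,-6.3,1.4],"spin": -0.05},{"gripper": -0.05,"offset": [-14,-12.6,2.8],"spin": -0.05},{"gripper": -0.05,"offset": [-21,-18.8,4.2],"spin": -0.05},{"gripper": -0.05,"offset": [-28,-25,5.6],"spin": -0.05},{"gripper": -0.05,"offset": [-35,-31,7],"spin": -0.05},{"gripper": -0.05,"offset": [-42,-37.6,8.4],"spin": -0.05},{"gripper": -0.05,"offset": [-49,-44,9.6],"spin": -0.05},{"gripper": -0.05,"offset": [-56,-50,11],"spin": -0.05}]'

```text
t: 1.1
eef_pos: [0.461, 0.282, 0.3313]
ee_rot: [0.0, 0.109, 0.994, -0.0]
force: [0.8, -0.1, 0.6]
width: 0.0404
grip_force: 0.0
```

servo_tool --steps '[{"gripper": -0.05,"offset": [-24.8,-24.5,5],"spin": 0},{"gripper": -0.05,"offset": [-24.8,-24.5,5],"spin": 0},{"gripper": -0.05,"offset": [-24.8,-24.5,5],"spin": 0},{"gripper": -0.05,"offset": [-24.8,-24.5,5],"spin": 0},{"gripper": -0.05,"offset": [-24.8,-24.5,5],"spin": 0},{"gripper": -0.05,"offset": [-24.8,-24.5,5],"spin": 0},{"gripper": -0.05,"offset": [-24.8,-24.5,5],"spin": 0}]'

```text
t: 1.98
eef_pos: [0.6504, -0.0132, 0.2806]
ee_rot: [-0.0, 0.111, 0.994, -0.001]
force: [-1.0, 0.5, -0.7]
width: 0.0407
grip_force: 0.0
```

```bash
python3 - <<'E'
from h import *
o=telemetry.get_obs(); print(o['t'],o['eef_pos'],o['ee_rot'],o['width'])
s=imaging.read_camera('side')[:,:,::-1];t=imaging.read_camera('top')[:,:,::-1]
cv2.imwrite('pics/side1.png',s);cv2.imwrite('pics/top1.png',t)
p=o['eef_pos']
for n in CAM: print(n,'tip centre px',proj(n,p-[0,0,.171]),proj(n,[p[0],p[1],.012]))
c=np.hstack([cv2.resize(s[200:290,195:315],(480,360),interpolation=cv2.INTER_NEAREST),cv2.resize(t[140:230,240:320],(320,360),interpolation=cv2.INTER_NEAREST)])
cv2.imwrite('pics/z1.png',c)
E
```

```text
1.975 [ 0.65036907 -0.01320204  0.28062987] [-1.36803706e-04  1.11475507e-01  9.93766811e-01 -8.47748894e-04] 0.04068124351427879
side tip centre px [258.45758378 228.02973132] [259.51721805 255.71172797]
top tip centre px [270.65442832 179.55052318] [271.32828043 187.16441857]
```

View pics/z1.png

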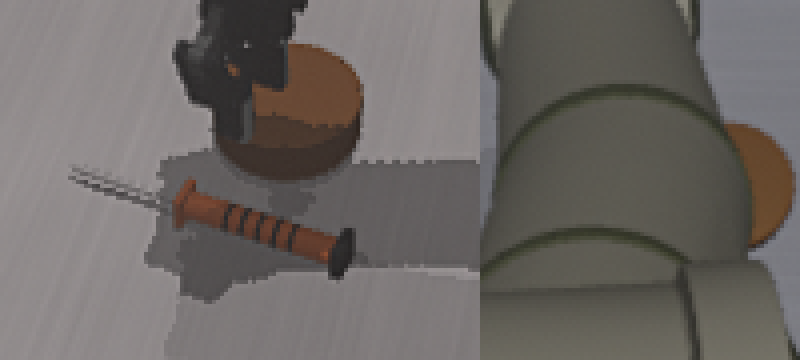

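The side crop shows the fingertips straddling the handle's line: tips at about (254,235) and (262,220) in the full image, mid (258,227.5) against a predicted (258.5,228). The side camera and the arm agree here. I'll descend and grip.

servo_tool --steps '[{"gripper": -0.05,"offset": [-0.2,0,5],"spin": 0},{"gripper": -0.05,"offset": [-0.2,0,9],"spin": 0},{"gripper": -0.05,"offset": [-0.2,0,10.5],"spin": 0},{"gripper": -0.05,"offset": [-0.2,0,10.5],"spin": 0},{"gripper": -0.8,"offset": [-0.2,0,10.5],"spin": 0},{"gripper": -0.8,"offset": [-0.2,0,10.5],"spin": 0},{"gripper": -0.8,"offset": [-0.2,0,10.5],"spin": 0},{"gripper": -0.8,"offset": [-0.2,0,10.5],"spin": 0}]' --force 50

```text
t: 3.08
eef_pos: [0.6519, -0.0093, 0.1785]
ee_rot: [0.001, 0.109, 0.994, 0.0]
force: [-0.8, 1.4, 7.1]
width: 0.0164
grip_force: 49.1
```

servo_tool --steps '[{"gripper": -0.8,"offset": [0,0,-2],"spin": 0},{"gripper": -0.8,"offset": [0,0,-6],"spin": 0},{"gripper": -0.8,"offset": [0,0,-10.2],"spin": 0},{"gripper": -0.8,"offset": [0,0,-10.2],"spin": 0}]'

```text
t: 3.58
eef_pos: [0.6524, -0.0098, 0.2836]
ee_rot: [0.004, 0.109, 0.994, 0.0]
force: [-0.2, 0.2, -1.9]
width: 0.0158
grip_force: 49.0
```

```bash
python3 - <<'E'
from h import *
o=telemetry.get_obs(); print(o['t'],o['eef_pos'],o['ee_rot'],o['width'],o['force'],o['grip_force'])
s=imaging.read_camera('side')[:,:,::-1]
cv2.imwrite('pics/side2.png',s)
p=o['eef_pos']
print(proj('side',p-[0,0,.171]),proj('side',p-[0,0,.1665]))
cv2.imwrite('pics/z2.png',cv2.resize(s[180:270,190:320],(780,540),interpolation=cv2.INTER_NEAREST))
E
```

```text
3.575 [ 0.65239316 -0.00984894  0.28357153] [3.55364682e-03 1.09007880e-01 9.94034419e-01 4.77912082e-04] 0.01576886735930117 [-0.19874245  0.20876344 -1.88383035] 49.01707112789154
[257.2631073  228.01874479] [257.20794662 226.66092328]
```

View pics/z2.png

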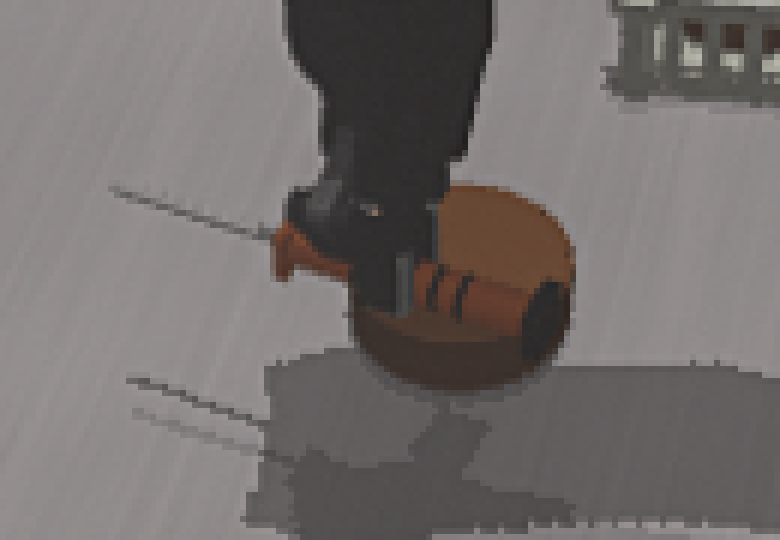

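```bash
cat >> h.py <<'E'
def inplane(n,p,o,yaw):
    "ray met with the vertical plane through the TCP along yaw: (distance along, height)"
    c,d=ray(n,p);u=np.array([np.cos(yaw),np.sin(yaw),0]);w=np.array([-u[1],u[0],0]);X=c+d*((o-c)@w)/(d@w);return (X-o)@u,X[2]
E
python3 - <<'E'
from h import *
o=telemetry.get_obs(); print(o['width'],o['grip_force']);p=o['eef_pos'];yaw=np.radians(-12.5)
for nm,z,x in(('tip',(111,187),.136),('needle root',(272,238),.056),('guard top',(285,222),.056),('guard bot',(283,280),.056),('cap mid',(545,320),-.058)):
    print(nm,x,inplane('side',(190+z[0]/6-.5,180+z[1]/6-.5),p,yaw))
E
```

```text
0.015567812471703387 49.01672065258026
tip 0.136 (np.float64(0.1321012629869574), np.float64(0.11879434203702288))
needle root 0.056 (np.float64(0.0594386573519466), np.float64(0.11852030742523922))
guard top 0.056 (np.float64(0.052960452781112284), np.float64(0.12977210041961962))
guard bot 0.056 (np.float64(0.05597766691594776), np.float64(0.09647967989020967))
cap mid -0.058 (np.float64(-0.058313234512522974), np.float64(0.12053283228744882))
```

The picture shows the probe held level: needle tip at about (208,211), cap at (280,233). Its origin is within 2 mm of the tool along the axis, and the axis is about 165 mm below the TCP. Now to the dock.

servo_tool --steps '[{"gripper": -0.8,"offset": [2.4,2.6,0],"spin": -0.06},{"gripper": -0.8,"offset": [6,6.4,0],"spin": -0.16},{"gripper": -0.8,"offset": [10,10.6,0],"spin": -0.27},{"gripper": -0.8,"offset": [14,14.9,0],"spin": -0.37},{"gripper": -0.8,"offset": [18,19.1,0],"spin": -0.45},{"gripper": -0.8,"offset": [22,23.4,0],"spin": -0.5},{"gripper": -0.8,"offset": [24.4,25.9,0],"spin": -0.515},{"gripper": -0.8,"offset": [24.4,25.9,0],"spin": -0.515}]'

```text
t: 4.62
eef_pos: [0.467, 0.2987, 0.2782]
ee_rot: [-0.001, -0.151, 0.989, 0.0]
force: [-0.8, -0.4, -1.1]
width: 0.0158
grip_force: 49.0
```

```bash
python3 - <<'E'
from h import *
o=telemetry.get_obs(); print(o['t'],o['eef_pos'],o['ee_rot'],o['width'],o['force'],o['grip_force'])
s=imaging.read_camera('side')[:,:,::-1];t=imaging.read_camera('top')[:,:,::-1]
cv2.imwrite('pics/side3.png',s);cv2.imwrite('pics/top3.png',t)
c=np.zeros((400,800,3),np.uint8)
c[:360,:520]=cv2.resize(s[330:420,235:365],(520,360),interpolation=cv2.INTER_NEAREST)
c[:400,522:800]=cv2.resize(t[188:288,122:191],(276,400),interpolation=cv2.INTER_NEAREST)[:,:278] if 0 else cv2.copyMakeBorder(cv2.resize(t[188:288,122:191],(276,400),interpolation=cv2.INTER_NEAREST),0,0,0,2,cv2.BORDER_CONSTANT)
cv2.imwrite('pics/z3.png',c)
E
```

```text
4.625 [0.46703568 0.2987474  0.27816621] [-7.61208571e-04 -1.50819138e-01  9.88561013e-01  3.63084017e-04] 0.015791661821602368 [-0.78526069 -0.36585189 -1.08010228] 49.03731644153595
```

View pics/z3.png

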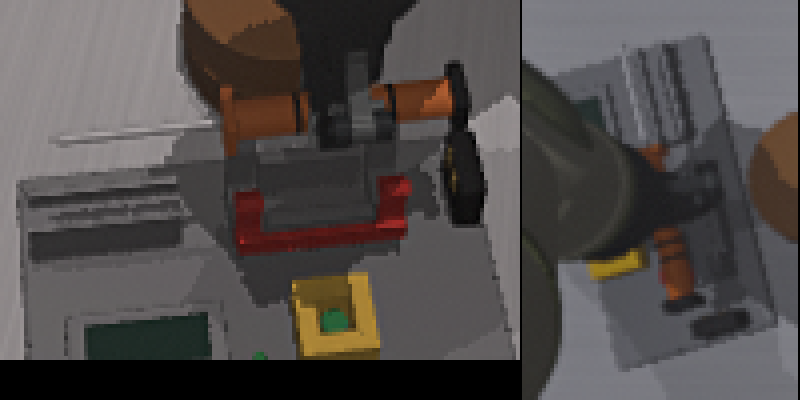

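The crop shows the probe above the dock, parallel to it. In the side view the needle tip is at (249,364) and the cap at (349,353). In the top view the cap is at (162,263). I'll compare these with the arm's prediction to find each camera's local bias.

```bash
python3 - <<'E'
from h import *
np.set_printoptions(precision=4,suppress=True)
o=telemetry.get_obs();p=o['eef_pos'];yaw=np.radians(17.4);u=np.array([np.cos(yaw),np.sin(yaw),0]);v=np.array([-u[1],u[0],0]);A=p-[0,0,.165]
Z=lambda z:np.array([235+z[0]/4-.5,330+z[1]/4-.5])
ZT=lambda z:np.array([122+(z[0]-522)/4-.5,188+z[1]/4-.5])
def rep(nm,n,px,x,dz=0):
    X=plane(n,px,A[2]+dz)-A-[0,0,dz]; print(nm,n,'along',X@u*1e3-x,'lat',X@v*1e3)
rep('tip','side',Z((57,139)),136); rep('needle root','side',Z((212,126)),56)
rep('capTopMid','side',Z((455,66)),-54,.012)
rep('tip','top',ZT((626,46)),136); rep('needle root','top',ZT((650,143)),56)
rep('cap','top',ZT((684,300)),-54,.010)
# handle edges top view near z=265 zoom-row: 
rep('hdl','top',ZT((675,262)),-25); rep('hdl2','top',ZT((667,238)),-10)
# seat estimates from each camera in own frame, relative to axis A
C=np.array([.4897,.3251,0]);y2=np.radians(17.2);U=np.array([np.cos(y2),np.sin(y2),0]);V=np.array([-U[1],U[0],0])
for n,ax,xs in(('top',-20.6,-28),('side',-22.7,-26)):
    S=C+U*xs/1e3+V*ax/1e3; print(n,S,'rel to tool: along,lat mm',(S-A)@u*1e3,(S-A)@v*1e3)
E
```

```text
tip side along -9.922699861369495 lat 2.307339121812846
needle root side along -0.9603990801976963 lat 3.8237269225517565
capTopMid side along -5.843101428701289 lat -7.064775120704169
tip top along -12.365403715513025 lat -3.38733341404443
needle root top along -3.6466167675884833 lat -3.738835720900605
cap top along -6.033647362370203 lat -3.868765445018112
hdl top along -7.165322290374924 lat -1.2609653692701865
hdl2 top along -4.72443256658592 lat 0.179405035549832
top [0.469  0.2971 0.    ] rel to tool: along,lat mm 0.5363088935520436 1.2940369969701255
side [0.4716 0.2957 0.    ] rel to tool: along,lat mm 2.528966340895623 -0.8129315119417071
```

```bash
python3 - <<'E'
from h import *
np.set_printoptions(precision=4,suppress=True)
p=telemetry.get_obs()['eef_pos']; yaw=np.radians(17.4);u=np.array([np.cos(yaw),np.sin(yaw),0]);v=np.array([-u[1],u[0],0])
Z=lambda z:np.array([235+z[0]/4-.5,330+z[1]/4-.5]); ZT=lambda z:np.array([122+(z[0]-522)/4-.5,188+z[1]/4-.5])
for nm,a,b in(('cap',(458,93),(685,301)),('root',(214,124),(652,143)),('tip',(57,139),(626,46))):
    X,e=tri(Z(a),ZT(b)); d=X-p; print(nm,'along',d@u*1e3,'lat',d@v*1e3,'z',X[2],'err',e)
# dock points, same pictures: slot edges / post, by two views, from the first pictures
ims=cv2.imread('pics/side3.png');imt=cv2.imread('pics/top3.png')
k=6
a=cv2.resize(ims[368:420,232:330],None,fx=k,fy=k,interpolation=cv2.INTER_CUBIC); b=cv2.resize(imt[192:240,145:180],None,fx=k,fy=k,interpolation=cv2.INTER_CUBIC)
c=np.zeros((600,800,3),np.uint8);c[:a.shape[0],:a.shape[1]]=a;c[:b.shape[0],590:590+b.shape[1]]=b
a=cv2.resize(cv2.imread('pics/side0.png')[355:400,290:360],None,fx=6,fy=6,interpolation=cv2.INTER_CUBIC);c[320:320+a.shape[0],:a.shape[1]]=a
a=cv2.resize(cv2.imread('pics/top0.png')[224:270,145:185],None,fx=6,fy=6,interpolation=cv2.INTER_CUBIC);c[320:320+a.shape[0],430:430+a.shape[1]]=a
cv2.imwrite('pics/z4.png',c)
E
```

```text
cap along -60.40566035756152 lat -1.00727007976905 z 0.11202542297083214 err 0.8621660969706871
root along 53.584924170699466 lat -2.475560501239362 z 0.1039864495172855 err 0.38461260262583263
tip along 125.86193581456092 lat -1.5708265184559471 z 0.10619883547900615 err 0.25845301121501973
```

View pics/z4.png

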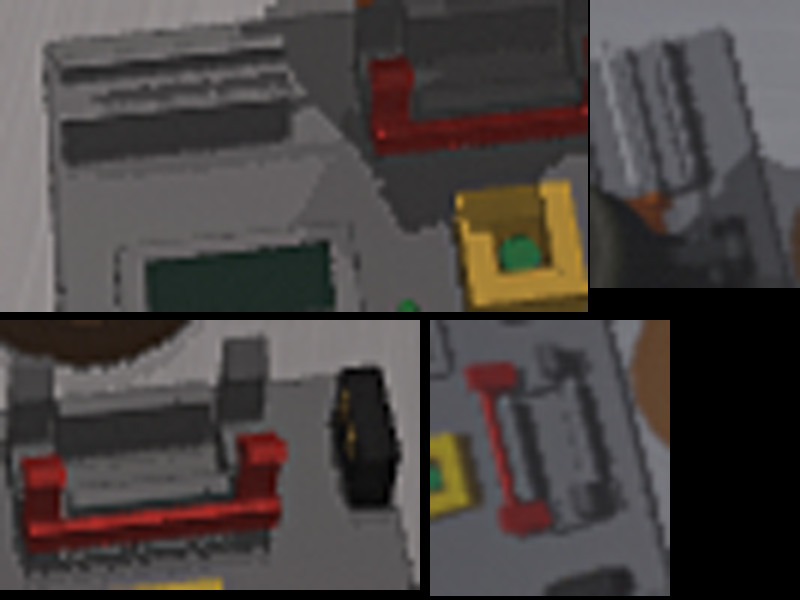

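The crops show the channel slot and both noses clearly. By two-view triangulation the held probe sits about 4 mm back along the tool and 1.5 mm to −y, while the seat is at about +1.5 and +0.2 mm. I'll shift 5.5 mm towards +x and 1.7 mm towards +y, then lower.

servo_tool --steps '[{"gripper": -0.8,"offset": [-0.55,0.17,0],"spin": 0},{"gripper": -0.8,"offset": [-0.55,0.17,1.6],"spin": 0},{"gripper": -0.8,"offset": [-0.55,0.17,3],"spin": 0},{"gripper": -0.8,"offset": [-0.55,0.17,4],"spin": 0},{"gripper": -0.8,"offset": [-0.55,0.17,4.4],"spin": 0},{"gripper": -0.8,"offset": [-0.55,0.17,4.4],"spin": 0}]'

```text
t: 5.48
eef_pos: [0.4738, 0.2993, 0.2343]
ee_rot: [-0.0, -0.148, 0.989, -0.0]
force: [0.4, -0.9, -1.4]
width: 0.0158
grip_force: 49.0
```

```bash
python3 - <<'E'
from h import *
o=telemetry.get_obs(); print(o['t'],o['eef_pos'],o['ee_rot'],o['width'],o['force'],o['grip_force'])
s=imaging.read_camera('side')[:,:,::-1];t=imaging.read_camera('top')[:,:,::-1]
cv2.imwrite('pics/side4.png',s);cv2.imwrite('pics/top4.png',t)
c=np.zeros((560,800,3),np.uint8)
a=cv2.resize(s[345:420,235:365],None,fx=4,fy=4,interpolation=cv2.INTER_CUBIC);c[:300,:520]=a
a=cv2.resize(t[188:288,124:192],None,fx=4,fy=4,interpolation=cv2.INTER_CUBIC);c[:400,525:797]=a
cv2.imwrite('pics/z5.png',c)
E
```

```text
5.475 [0.47380436 0.29933374 0.23431495] [-2.66738212e-04 -1.48146562e-01  9.88965369e-01 -1.53987834e-04] 0.015753378700051893 [ 0.39087764 -0.86409287 -1.35541195] 49.04032766819
```

View pics/z5.png

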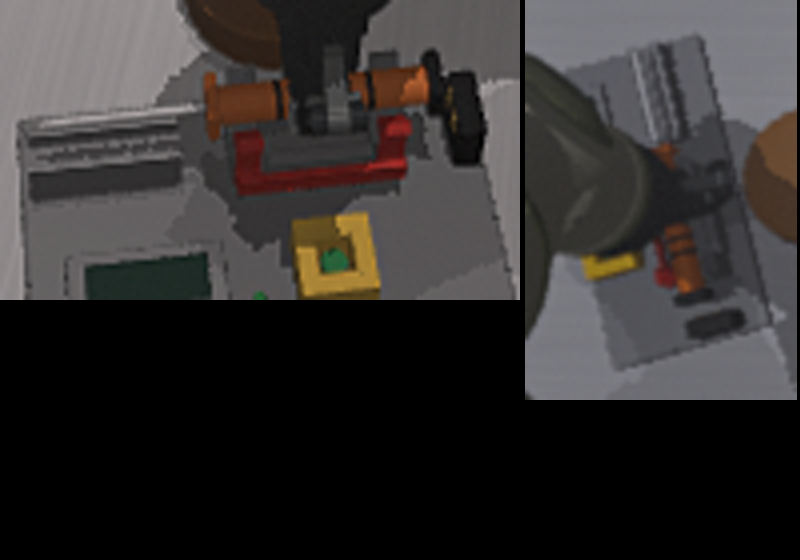

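The crop shows the probe just above the fork mouths. In the side view the guard is left of the left nose (gap about 19 zoom px) and the cap right of the right nose (gap about 15), so it is centred along x. I'll check the lateral position numerically.

```bash
python3 - <<'E'
from h import *
np.set_printoptions(precision=4,suppress=True)
S=np.array([.4703,.2964,0]); yaw=np.radians(17.2);u=np.array([np.cos(yaw),np.sin(yaw),0]);v=np.array([-u[1],u[0],0])
p=telemetry.get_obs()['eef_pos'];print('tool rel seat',(p-S)@u*1e3,(p-S)@v*1e3)
Z=lambda z:np.array([235+z[0]/4-.375,345+z[1]/4-.375]); ZT=lambda z:np.array([124+(z[0]-525)/4-.375,188+z[1]/4-.375])
for nm,a,b in(('cap',(434,82),(692,297)),('root',(205,106),(659,143)),('tip',(22,124),(634,47))):
    X,e=tri(Z(a),ZT(b)); d=X-S; print(nm,'along',d@u*1e3,'lat',d@v*1e3,'z',X[2],'err',e)
    for n,q in(('side',Z(a)),('top',ZT(b))): d=plane(n,q,.066)-S; print('  ',n,d@u*1e3,d@v*1e3)
E
```

```text
tool rel seat 4.396816830561012 1.7881308352309027
cap along -55.83507694677765 lat 0.23915332037704828 z 0.07064339441071488 err 0.746051659605844
   side -56.08604654297866 -2.5740045198580432
   top -56.00702072867345 1.736172701283724
root along 56.34926315705428 lat -1.2863388588845701 z 0.0684627371759222 err 0.9445869645034166
   side 55.2892135213715 -2.2585974628111627
   top 57.78185747584765 -0.9283008348375607
tip along 137.26467381185336 lat -0.7464181571615875 z 0.06541896154188381 err 5.550233258488812
   side 142.48366546803032 -2.6132330134638675
   top 131.60963475808018 0.45536451791410754
```

servo_tool --steps '[{"gripper": -0.8,"offset": [0,0.05,0.4],"spin": 0},{"gripper": -0.8,"offset": [0,0.05,0.8],"spin": 0},{"gripper": -0.8,"offset": [0,0.05,0.8],"spin": 0}]'

```text
t: 5.95
eef_pos: [0.4738, 0.2997, 0.2264]
ee_rot: [-0.0, -0.148, 0.989, -0.0]
force: [0.4, -0.0, -0.2]
width: 0.0159
grip_force: 49.2
```

servo_tool --steps '[{"gripper": -0.8,"offset": [0,0,0.15],"spin": 0},{"gripper": -0.8,"offset": [0,0,0.15],"spin": 0},{"gripper": -0.25,"offset": [0,0,0.15],"spin": 0},{"gripper": -0.25,"offset": [0,0,0.15],"spin": 0},{"gripper": -0.25,"offset": [0,0,0.15],"spin": 0},{"gripper": -0.25,"offset": [0,0,-3],"spin": 0},{"gripper": -1,"offset": [0,0,-5],"spin": 0},{"gripper": -1,"offset": [0,0,-5],"spin": 0}]'

```text
t: 6.95
eef_pos: [0.474, 0.3, 0.2779]
ee_rot: [0.001, -0.148, 0.989, 0.001]
force: [0.3, -0.0, -0.4]
width: 0.0
grip_force: 0.0
```

```bash
python3 - <<'E'
from h import *
o=telemetry.get_obs(); print(o['t'],o['eef_pos'],o['width'],o['force'])
s=imaging.read_camera('side')[:,:,::-1];t=imaging.read_camera('top')[:,:,::-1]
cv2.imwrite('pics/side5.png',s);cv2.imwrite('pics/top5.png',t)
for n in('side4','top4','side5','top5'):
  im=cv2.imread(f'pics/{n}.png'); x0,y0,x1,y1=(270,345,350,400) if 'side' in n else (150,215,180,262)
  h=cv2.cvtColor(im,cv2.COLOR_BGR2HSV)[y0:y1,x0:x1]; m=((h[...,1]>130)&(h[...,0]>=5)&(h[...,0]<18)&(h[...,2]>70))
  ys,xs=np.nonzero(m); print(n,len(xs),xs.mean()+x0,ys.mean()+y0,xs.min()+x0,xs.max()+x0,ys.min()+y0,ys.max()+y0)
E
```

```text
6.95 [0.47404118 0.30004283 0.2779068 ] 3.0331721008441758e-05 [ 0.27811019 -0.0345452  -0.43568685]
side4 339 311.06489675516224 368.5073746312684 286 341 347 379
top4 85 162.63529411764705 249.11764705882354 157 167 224 260
side5 443 311.41083521444693 370.83295711060947 286 341 347 382
top5 104 163.02884615384616 246.0096153846154 154 168 224 260
```

servo_tool --steps '[{"gripper": -1,"offset": [0.4,-0.2,2],"spin": 0},{"gripper": -1,"offset": [0.4,-0.2,3.5],"spin": 0},{"gripper": -1,"offset": [0.4,-0.2,3.8],"spin": 0},{"gripper": -1,"offset": [0.4,-0.2,4.2],"spin": 0},{"gripper": -1,"offset": [0.4,-0.2,4.5],"spin": 0}]'

```text
t: 7.68
eef_pos: [0.4707, 0.2963, 0.2314]
ee_rot: [-0.0, -0.148, 0.989, -0.001]
force: [-0.2, -2.9, 6.6]
width: -0.0002
grip_force: 3.1
```

servo_tool --steps '[{"gripper": -1,"offset": [0,0,0.25],"spin": 0},{"gripper": -1,"offset": [0,0,0.5],"spin": 0},{"gripper": -1,"offset": [0,0,0.75],"spin": 0},{"gripper": -1,"offset": [0,0,0.9],"spin": 0}]'

```text
t: 8.18
eef_pos: [0.4703, 0.2969, 0.2224]
ee_rot: [-0.0, -0.148, 0.989, 0.0]
force: [-1.0, -0.0, 2.5]
width: -0.0002
grip_force: 1.5
```

Nearly home. I'll press on firmly to the hard stop.

servo_tool --steps '[{"gripper": -1,"offset": [0,0,0.15],"spin": 0},{"gripper": -1,"offset": [0,0,0.3],"spin": 0},{"gripper": -1,"offset": [0,0,0.4],"spin": 0},{"gripper": -1,"offset": [0,0,0.4],"spin": 0}]'

```text
t: 8.68
eef_pos: [0.4701, 0.297, 0.2216]
ee_rot: [0.001, -0.148, 0.989, 0.0]
force: [-9.3, -4.4, 45.4]
width: 0.0005
grip_force: 22.6
```

servo_tool --steps '[{"gripper": -1,"offset": [0,0,-5],"spin": 0},{"gripper": -0.5,"offset": [0,0,-11],"spin": 0},{"gripper": 0.4,"offset": [2,-4,-14],"spin": 0},{"gripper": 0.4,"offset": [4.5,-10,-14],"spin": 0},{"gripper": 0.4,"offset": [7,-15.5,-14],"spin": 0},{"gripper": 0.4,"offset": [9.5,-21,-14],"spin": 0},{"gripper": 0.4,"offset": [12,-26.5,-14],"spin": 0},{"gripper": 0.4,"offset": [12.8,-29.4,-14],"spin": 0}]'

```text
t: 9.68
eef_pos: [0.4332, -0.0248, 0.3586]
ee_rot: [-0.0, -0.146, 0.989, -0.0]
force: [0.7, 0.9, 0.3]
width: 0.0602
grip_force: 0.0
```

```bash
python3 - <<'E'
from h import *
np.set_printoptions(precision=4,suppress=True)
o=telemetry.get_obs(); print(o['t'],o['eef_pos'],o['ee_rot'],o['width'],o['force'])
s=imaging.read_camera('side')[:,:,::-1];t=imaging.read_camera('top')[:,:,::-1]
cv2.imwrite('pics/side6.png',s);cv2.imwrite('pics/top6.png',t)
for n in('side0','side6'):
  im=cv2.imread(f'pics/{n}.png'); 
  print(n,'red',[(tuple(map(int,a)),np.round(q,1)) for a,q in blobs(im[350:415,280:345],(0,150,60),(3,255,255),10)[2]])
  print(n,'blue',[(tuple(map(int,a)),np.round(q,1)) for a,q in blobs(im[200:300,320:380],(105,120,50),(125,255,255),3)[2]])
p=o['eef_pos'];print('tip px',proj('side',p-[0,0,.17]))
c=np.zeros((560,800,3),np.uint8)
c[:280,:520]=cv2.resize(s[350:420,235:365],None,fx=4,fy=4,interpolation=cv2.INTER_CUBIC)
c[:400,525:797]=cv2.resize(t[188:288,124:192],None,fx=4,fy=4,interpolation=cv2.INTER_CUBIC)
c[290:530,:480]=cv2.resize(s[190:290,290:490],(480,240),interpolation=cv2.INTER_CUBIC)
cv2.imwrite('pics/z6.png',c)
E
```

```text
9.675 [ 0.4332 -0.0248  0.3586] [-0.0004 -0.1465  0.9892 -0.0003] 0.06016203499892617 [0.73   0.8876 0.3467]
side0 red [((14, 24, 44, 20, 291), array([34.9, 35. ]))]
side0 blue [((30, 28, 4, 3, 9), array([31.7, 29.1]))]
side6 red [((14, 24, 44, 20, 300), array([34.8, 35.6]))]
side6 blue []
tip px [354.642 212.634]
```

View pics/z6.png

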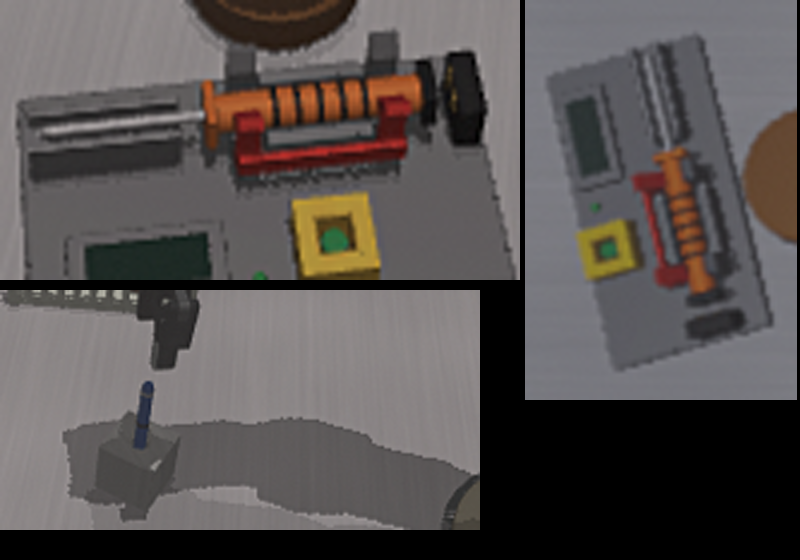

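The picture shows the probe home: needle in the channel, handle in both forks, and the jaw at the same image box as when closed at the start. The gripper is above the stylus, whose top is at about (352,229) in the side view. I'll descend and grip it.

servo_tool --steps '[{"gripper": 0.4,"offset": [0,0.15,4],"spin": 0},{"gripper": 0.4,"offset": [0,0.15,8],"spin": 0},{"gripper": 0.4,"offset": [0,0.15,9.3],"spin": 0},{"gripper": 0.4,"offset": [0,0.15,9.3],"spin": 0},{"gripper": -0.9,"offset": [0,0.15,9.3],"spin": 0},{"gripper": -0.9,"offset": [0,0.15,9.3],"spin": 0},{"gripper": -0.9,"offset": [0,0.15,9.3],"spin": 0},{"gripper": -0.9,"offset": [0,0.15,9.3],"spin": 0}]' --force 40

```text
t: 10.78
eef_pos: [0.434, -0.0204, 0.2663]
ee_rot: [0.001, -0.148, 0.989, -0.0]
force: [-0.8, 0.8, 7.2]
width: 0.0107
grip_force: 39.1
```

servo_tool --steps '[{"gripper": -0.9,"offset": [0,0,-2],"spin": 0},{"gripper": -0.9,"offset": [0,0,-6],"spin": 0},{"gripper": -0.9,"offset": [0,0,-9],"spin": 0},{"gripper": -0.9,"offset": [0,0,-9],"spin": 0},{"gripper": -0.9,"offset": [0,0,-9],"spin": 0}]'

```text
t: 11.4
eef_pos: [0.4335, -0.0206, 0.3555]
ee_rot: [0.0, -0.148, 0.989, -0.0]
force: [0.4, -0.7, -0.6]
width: 0.0112
grip_force: 39.1
```

```bash
cat > sty.py <<'E'
from h import *
import sys
np.set_printoptions(precision=4,suppress=True)
o=telemetry.get_obs(); p=o['eef_pos'];print(o['t'],p,o['ee_rot'],o['width'],o['force'],o['grip_force'])
for n in('side','top'):
    im=imaging.read_camera(n)[:,:,::-1]; cv2.imwrite(f'pics/{n}_{sys.argv[1]}.png',im)
    q=proj(n,p-[0,0,.2563]); x0,y0=(q-30).astype(int)
    print(n,'expected point px',q,'axis +40mm',proj(n,p-[0,0,.2163]))
    h=cv2.cvtColor(im,cv2.COLOR_BGR2HSV)[y0:y0+60,x0:x0+60]
    m=((h[...,0]>100)&(h[...,0]<130)&(h[...,1]>70)).astype(np.uint8)
    k,l,s,c=cv2.connectedComponentsWithStats(m)
    for i in range(1,k):
        if s[i,4]>8:
            ys,xs=np.nonzero(l==i)
            print(' blob',s[i,4],[(int(r)+y0,round(xs[ys==r].mean()+x0,1),int((ys==r).sum())) for r in np.unique(ys)])
E
python3 sty.py a
```

```text
11.4 [ 0.4335 -0.0206  0.3555] [ 0.0001 -0.1479  0.989  -0.0001] 0.011248936420282095 [ 0.3972 -0.6562 -0.5631] 39.055551616474986
side expected point px [350.2603 241.7972] axis +40mm [352.0282 229.6894]
 blob 75 [(np.int64(220), np.float64(353.5), 4), (np.int64(221), np.float64(353.0), 5), (np.int64(222), np.float64(353.0), 5), (np.int64(223), np.float64(353.0), 5), (np.int64(224), np.float64(352.5), 4), (np.int64(225), np.float64(352.5), 4), (np.int64(226), np.float64(352.5), 4), (np.int64(227), np.float64(352.5), 4), (np.int64(228), np.float64(352.0), 5), (np.int64(229), np.float64(352.0), 5), (np.int64(230), np.float64(351.5), 4), (np.int64(231), np.float64(351.5), 4), (np.int64(232), np.float64(351.5), 4), (np.int64(233), np.float64(351.0), 3), (np.int64(234), np.float64(351.0), 3), (np.int64(235), np.float64(350.5), 2), (np.int64(236), np.float64(351.0), 1), (np.int64(237), np.float64(350.5), 2), (np.int64(238), np.float64(350.5), 2), (np.int64(239), np.float64(350.5), 2), (np.int64(240), np.float64(350.5), 2), (np.int64(241), np.float64(350.0), 1)]
top expected point px [271.8463 256.8615] axis +40mm [271.572  256.1578]
```

servo_tool --steps '[{"gripper": -0.9,"offset": [-1.3,3.6,0],"spin": 0},{"gripper": -0.9,"offset": [-3.3,9,0],"spin": 0},{"gripper": -0.9,"offset": [-5.3,14.6,0],"spin": 0},{"gripper": -0.9,"offset": [-7.4,20.4,0],"spin": 0},{"gripper": -0.9,"offset": [-9.5,26.2,0],"spin": 0},{"gripper": -0.9,"offset": [-11.5,31.8,0.5],"spin": 0},{"gripper": -0.9,"offset": [-12.8,35.4,3],"spin": 0},{"gripper": -0.9,"offset": [-12.8,35.4,4],"spin": 0}]'

```text
t: 12.5
eef_pos: [0.4513, 0.3588, 0.313]
ee_rot: [-0.001, -0.15, 0.989, 0.0]
force: [-0.1, -0.9, 0.3]
width: 0.0106
grip_force: 39.1
```

servo_tool --steps '[{"gripper": -0.9,"offset": [0,0,0],"spin": 0},{"gripper": -0.9,"offset": [0,0,0],"spin": 0}]'

```text
t: 12.75
eef_pos: [0.4528, 0.3542, 0.3157]
ee_rot: [-0.0, -0.147, 0.989, -0.0]
force: [0.2, -0.0, 0.2]
width: 0.011
grip_force: 39.1
```

```bash
python3 sty.py b; python3 - <<'E'
from h import *
im=cv2.imread('pics/side_b.png')
for nm,lo,hi in(('green',(50,90,40),(75,255,255)),('yellow',(20,120,80),(32,255,255))):
    print(nm,[(tuple(map(int,a)),np.round(q,1)+[290,390]) for a,q in blobs(im[390:420,290:345],lo,hi,3)[2]])
for X in((.4534,.3556,.028),(.4505,.3560,.028)): print(proj('side',X),proj('top',X))
E
```

```text
12.75 [0.4528 0.3542 0.3157] [-0.0002 -0.1473  0.9891 -0.0005] 0.011031709866125243 [ 0.1788 -0.003   0.2101] 39.105419777333736
side expected point px [319.4616 401.155 ] axis +40mm [320.7554 390.6869]
 blob 78 [(np.int64(385), np.float64(318.5), 4), (np.int64(386), np.float64(319.5), 4), (np.int64(387), np.float64(320.5), 6), (np.int64(388), np.float64(320.5), 6), (np.int64(389), np.float64(320.0), 7), (np.int64(390), np.float64(320.0), 7), (np.int64(391), np.float64(320.0), 7), (np.int64(392), np.float64(319.5), 6), (np.int64(393), np.float64(319.5), 6), (np.int64(394), np.float64(320.0), 5), (np.int64(395), np.float64(319.5), 4), (np.int64(396), np.float64(319.0), 3), (np.int64(397), np.float64(319.0), 3), (np.int64(398), np.float64(319.0), 3), (np.int64(399), np.float64(319.0), 3), (np.int64(400), np.float64(319.0), 3), (np.int64(401), np.float64(319.0), 1)]
top expected point px [141.5003 248.6994] axis +40mm [136.5296 247.7277]
 blob 13 [(np.int64(247), np.float64(138.0), 3), (np.int64(248), np.float64(138.5), 4), (np.int64(249), np.float64(138.8), 6)]
green [((25, 17, 7, 6, 27), array([317.9, 409.9])), ((8, 28, 3, 2, 5), array([299.2, 418.6]))]
yellow [((18, 8, 22, 22, 336), array([318.6, 409.2]))]
[318.08708664 409.59108776] [144.70776195 249.20674612]
[319.58913267 410.07963966] [144.49663991 250.19333847]
```

servo_tool --steps '[{"gripper": -0.9,"offset": [0,0.14,0.5],"spin": 0},{"gripper": -0.9,"offset": [0,0.14,1.5],"spin": 0},{"gripper": -0.9,"offset": [0,0.14,2.3],"spin": 0},{"gripper": -0.9,"offset": [0,0.14,2.8],"spin": 0},{"gripper": -0.9,"offset": [0,0.14,2.8],"spin": 0}]'

```text
t: 13.48
eef_pos: [0.452, 0.3568, 0.2871]
ee_rot: [-0.0, -0.148, 0.989, -0.0]
force: [0.5, 0.7, -0.5]
width: 0.0107
grip_force: 39.1
```

servo_tool --steps '[{"gripper": -0.9,"offset": [0,0,0.3],"spin": 0},{"gripper": -0.9,"offset": [0,0,0.6],"spin": 0},{"gripper": -0.9,"offset": [0,0,0.8],"spin": 0},{"gripper": -0.9,"offset": [0,0,0.8],"spin": 0}]'

```text
t: 13.98
eef_pos: [0.4522, 0.3569, 0.2798]
ee_rot: [0.0, -0.148, 0.989, 0.0]
force: [-0.1, 0.8, 3.6]
width: 0.0113
grip_force: 39.4
```

servo_tool --steps '[{"gripper": -0.9,"offset": [0,0,0.15],"spin": 0},{"gripper": -0.9,"offset": [0,0,0.25],"spin": 0},{"gripper": -0.9,"offset": [0,0,0.25],"spin": 0},{"gripper": -0.9,"offset": [0,0,0.25],"spin": 0}]'

```text
t: 14.48
eef_pos: [0.4524, 0.3572, 0.2788]
ee_rot: [0.001, -0.148, 0.989, 0.001]
force: [-2.4, -1.3, 18.7]
width: 0.0107
grip_force: 41.2
```

servo_tool --steps '[{"gripper": -0.9,"offset": [0,0,-3],"spin": 0},{"gripper": -0.9,"offset": [0,0,-7.8],"spin": 0},{"gripper": -0.9,"offset": [1.6,-4.5,-7.8],"spin": 0},{"gripper": -0.9,"offset": [3.7,-10.3,-7.8],"spin": 0},{"gripper": -0.9,"offset": [5.8,-16,-7.8],"spin": 0},{"gripper": -0.9,"offset": [7.9,-21.8,-7.8],"spin": 0},{"gripper": -0.9,"offset": [10,-27.6,-7.8],"spin": 0},{"gripper": -0.9,"offset": [12,-33,-7.8],"spin": 0}]'

```text
t: 15.48
eef_pos: [0.4335, 0.0041, 0.3552]
ee_rot: [0.0, -0.148, 0.989, -0.0]
force: [0.1, -0.8, 0.3]
width: 0.0111
grip_force: 39.1
```

servo_tool --steps '[{"gripper": -0.9,"offset": [0.8,-2.4,0],"spin": 0},{"gripper": -0.9,"offset": [0.8,-2.4,0],"spin": 0},{"gripper": -0.9,"offset": [0.8,-2.4,0],"spin": 0}]'

```text
t: 15.85
eef_pos: [0.4335, -0.0184, 0.3552]
ee_rot: [0.0, -0.148, 0.989, 0.0]
force: [0.1, 1.2, -0.2]
width: 0.011
grip_force: 39.1
```

```bash
python3 sty.py c
```

```text
15.85 [ 0.4335 -0.0184  0.3552] [ 0.0001 -0.1483  0.9889  0.0002] 0.011039462878806916 [ 0.1373  1.1865 -0.195 ] 39.114090241491795
side expected point px [350.1896 242.572 ] axis +40mm [351.958  230.4679]
 blob 73 [(np.int64(221), np.float64(353.0), 5), (np.int64(222), np.float64(353.0), 5), (np.int64(223), np.float64(353.0), 5), (np.int64(224), np.float64(352.5), 4), (np.int64(225), np.float64(352.5), 4), (np.int64(226), np.float64(352.5), 4), (np.int64(227), np.float64(352.5), 4), (np.int64(228), np.float64(352.0), 5), (np.int64(229), np.float64(352.0), 5), (np.int64(230), np.float64(351.5), 4), (np.int64(231), np.float64(351.5), 4), (np.int64(232), np.float64(351.5), 4), (np.int64(233), np.float64(351.0), 3), (np.int64(234), np.float64(351.0), 3), (np.int64(235), np.float64(351.0), 3), (np.int64(236), np.float64(350.5), 2), (np.int64(237), np.float64(351.0), 1), (np.int64(238), np.float64(350.5), 2), (np.int64(239), np.float64(350.5), 2), (np.int64(240), np.float64(350.5), 2), (np.int64(241), np.float64(350.0), 1), (np.int64(242), np.float64(350.0), 1)]
top expected point px [271.0438 256.8768] axis +40mm [270.7395 256.1739]
```

servo_tool --steps '[{"gripper": -0.9,"offset": [0.1,-0.3,0],"spin": 0},{"gripper": -0.9,"offset": [0.1,-0.3,2],"spin": 0},{"gripper": -0.9,"offset": [0.1,-0.3,4],"spin": 0},{"gripper": -0.9,"offset": [0.1,-0.3,5],"spin": 0},{"gripper": -0.9,"offset": [0.1,-0.3,5.8],"spin": 0}]'

```text
t: 16.58
eef_pos: [0.4334, -0.022, 0.2968]
ee_rot: [-0.0, -0.148, 0.989, 0.0]
force: [-0.4, 0.8, -0.6]
width: 0.0109
grip_force: 39.1
```

servo_tool --steps '[{"gripper": -0.9,"offset": [0,0,1],"spin": 0},{"gripper": -0.9,"offset": [0,0,2],"spin": 0},{"gripper": -0.9,"offset": [0,0,2.7],"spin": 0},{"gripper": -0.9,"offset": [0,0,2.9],"spin": 0}]'

```text
t: 17.08
eef_pos: [0.4333, -0.0222, 0.2677]
ee_rot: [-0.0, -0.148, 0.989, 0.0]
force: [0.0, 0.5, 0.4]
width: 0.0111
grip_force: 39.1
```

servo_tool --steps '[{"gripper": -0.9,"offset": [0,0,0.15],"spin": 0},{"gripper": -0.9,"offset": [0,0,0.2],"spin": 0},{"gripper": 0.0,"offset": [0,0,0.2],"spin": 0},{"gripper": 0.4,"offset": [0,0,0.2],"spin": 0},{"gripper": 0.4,"offset": [0,0,0.2],"spin": 0},{"gripper": 0.4,"offset": [0,0,-2],"spin": 0},{"gripper": 0.4,"offset": [0,0,-6],"spin": 0},{"gripper": 0.4,"offset": [0,0,-12],"spin": 0}]'

```text
t: 18.08
eef_pos: [0.433, -0.0223, 0.3886]
ee_rot: [-0.002, -0.148, 0.989, 0.0]
force: [0.8, -0.0, -0.0]
width: 0.0596
grip_force: 0.0
```

servo_tool --steps '[{"gripper": 0.4,"offset": [-4,2,-3],"spin": 0},{"gripper": 0.4,"offset": [-8,4,-4],"spin": 0},{"gripper": 0.4,"offset": [-8,4,-4],"spin": 0},{"gripper": 0.4,"offset": [-8,4,-4],"spin": 0}]'

```text
t: 18.58
eef_pos: [0.4975, 0.0391, 0.4277]
ee_rot: [-0.001, -0.148, 0.989, -0.0]
force: [-0.7, -0.3, -0.0]
width: 0.0596
grip_force: 0.0
```

```bash
python3 - <<'E'
from h import *
np.set_printoptions(precision=3,suppress=True)
o=telemetry.get_obs(); print(o['t'],o['eef_pos'],o['width'],o['force'])
s=imaging.read_camera('side')[:,:,::-1];t=imaging.read_camera('top')[:,:,::-1]
cv2.imwrite('pics/side7.png',s);cv2.imwrite('pics/top7.png',t)
R={'bluestylus':(325,200,380,300,(100,70,30),(130,255,255)),'red':(280,350,345,415,(0,150,60),(3,255,255)),'orange':(280,350,350,400,(5,130,70),(18,255,255)),'green':(310,390,330,420,(50,90,40),(75,255,255))}
for n in('side0','side6','side7'):
  im=cv2.imread(f'pics/{n}.png')
  for k,(a,b,c,d,lo,hi) in R.items():
    print(n,k,[(tuple(map(int,s_)),q) for s_,q in blobs(im[b:d,a:c],lo,hi,10)[2]])
for b,(x0,y0,x1,y1) in{'dock+stack':(230,295,370,420),'block_c':(240,205,295,243)}.items():
  d=cv2.absdiff(cv2.imread('pics/side0.png' if b=='block_c' else 'pics/side6.png'),s)[y0:y1,x0:x1].max(2); print(b,'changed px',(d>40).sum())
E
```

```text
18.575 [0.497 0.039 0.428] 0.05961752665457226 [-0.706 -0.274 -0.011]
side0 bluestylus [((25, 28, 4, 5, 17), array([26.412, 29.882])), ((23, 35, 5, 11, 45), array([25.089, 40.022])), ((21, 48, 5, 8, 33), array([23.273, 51.424]))]
side0 red [((14, 24, 44, 20, 291), array([34.856, 34.969]))]
side0 orange [((13, 0, 26, 5, 35), array([26.429,  2.743]))]
side0 green [((5, 17, 7, 6, 31), array([ 8.129, 19.613]))]
side6 bluestylus [((25, 28, 4, 5, 17), array([26.588, 30.118])), ((23, 35, 5, 11, 46), array([25.043, 40.022])), ((21, 48, 6, 8, 36), array([23.25 , 51.528]))]
side6 red [((14, 24, 44, 20, 300), array([34.823, 35.59 ]))]
side6 orange [((13, 0, 26, 5, 36), array([26.944,  2.75 ])), ((46, 18, 15, 11, 94), array([53.096, 22.191])), ((5, 20, 19, 17, 145), array([13.014, 26.745])), ((24, 21, 5, 10, 41), array([26.171, 25.732])), ((30, 21, 5, 10, 41), array([31.854, 25.341])), ((35, 20, 5, 10, 39), array([37.436, 24.641])), ((41, 20, 5, 10, 42), array([43.024, 24.19 ]))]
side6 green [((5, 17, 7, 6, 32), array([ 8.031, 19.625]))]
side7 bluestylus [((25, 27, 4, 5, 17), array([26.529, 29.353])), ((23, 34, 6, 12, 47), array([25.426, 39.149])), ((21, 47, 6, 9, 40), array([23.525, 50.8  ]))]
side7 red [((14, 24, 44, 20, 299), array([34.97 , 35.602]))]
side7 orange [((13, 0, 26, 5, 38), array([26.974,  2.737])), ((46, 18, 15, 11, 95), array([53.168, 22.179])), ((5, 20, 18, 17, 145), array([12.972, 26.703])), ((24, 21, 5, 10, 41), array([26.171, 25.732])), ((30, 21, 5, 10, 41), array([31.854, 25.341])), ((35, 20, 5, 10, 40), array([37.375, 24.575])), ((41, 20, 5, 10, 42), array([43.024, 24.19 ]))]
side7 green [((5, 17, 7, 6, 31), array([ 8.129, 19.613]))]
dock+stack changed px 86
block_c changed px 0
```

```bash
python3 -c "
from bench import close_job
print(close_job())"
```

```text
the job is handed in; nothing more can be done
None
```

I handed the job in at about 18.6 s. The probe is fully home with the jaw closed over it, the reset button was pressed to its stop, the stylus is back upright in its holder, and I saw no sign that the sugar blocks moved.

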